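# Draw the scooter fob out of the deep key bay with the telescopic picker

### The arm

A 7-joint arm with a two-finger parallel gripper is mounted at the origin on the work surface. World frame = base frame: x ahead of the robot, y to its left, z up, the work surface at z = 0. Lengths are in m, angles in degrees, forces in N, time in s.
With the tool pointing down it reaches from about 0.425 to 0.8 m from the base axis. Payload 8.3 kg.
Tool frame: the origin (TCP) lies on the centre line of the jaws, within the pads' length; the fingertips stand 25 mm ahead of it and the grasp point (between the pads) lies 6 mm ahead of it (env.tcp_to_tips is the distance from the TCP to the fingertips, in m); z points along the fingers, y is the direction in which the jaws open and shut (so a half turn about z gives the same grasp; the last joint's range is limited). The gripper opens to 85 mm and grips with 20 to 120 N. Pads are 22 mm wide; open, the fingers measure 114 mm over their backs; the gripper's body (76 mm by 85 mm) begins 54 mm behind the grasp point. The pads swing forward as they close: fully open they stand 13 mm farther back than shut.
Start: joints at [-69.781, 21.967, 0.94, 78.501, -0.361, 79.538, -2.664], TCP at [0.252, 0.572, 0.256] pointing down, gripper open.
Joint ranges: [-169.22, 169.22], [-14.56, 117.87], [-87.37, 89.26], [10.42, 133.3], [-82.24, 262.24], [0.94, 117.77], [-172.7, 172.7]. Speed limits (degrees/s): [136.94, 136.94, 172.46, 172.46, 180, 180, 180].

### API

Orientations are given as a 3x3 rotation matrix whose columns are the frame's x, y, z axes.
In Python, from bench import env gives the robot as it stands. The module is installed in compiled form; this text tells all that it offers.
- The arm moves only by the shell command python3 -m crank 'ROWS'. ROWS is a JSON object of lists of equal length, an entry for each row: "fingers": the finger opening in mm, from 0 to 85.4; "offset": the shift along the tool's x, y, z in mm, a list of three; "spin": the turn about the tool's z in rad. In form: {"fingers": [fingers, ...], "offset": [[tx, ty, tz], ...], "spin": [spin, ...]}. A call has 1 to 20 rows; each row is the pose to reach, as a shift and turn from the pose measured when the call began, along the tool's axes at that moment; what a row does not reach only later rows make up. A row lasts 1/8 s, in which the tool goes at most 62.5 mm and 10.7 degrees, less where a joint would pass 70% of its speed; a pose out of reach is approached as far as the arm can. A call with a gripper value outside its range is refused whole. The fingers move at their own pace and stop on an object; the grip force is fixed at half the most. Time passes only in rows, so rows that repeat a pose let the fingers close. It gives the time, the measured TCP pose, the force and the opening at its end, in the units of the state.
- env.get_obs(): the state, without advancing time (a new reading comes with each control period).
- env.get_image(name): name is "side" or "top"; returns (picture, depth): 400x640x3 uint8, red, green, blue; 400x640 float32, m along the optical axis (not along the pixel's ray), 0 where there is no reading.
- env.get_calibration(name): a dict with "mtx" (3x3 intrinsics, pixels), "T" (4x4, takes a point from camera to world coordinates). Camera axes: x right, y down, z forward; pixel columns grow to the right and rows downward; lengths in m; the calibration is good to about 2 mm. A picture is of the moment at which its call begins. get_calibration takes no time and is no camera call.
- env.close_job(): hands the job in, once; it reports no verdict.
The state is a dict: "clock": time; "joints": joint angles; "joint_velocities": joint speeds; "joint_torque": joint torques, N m; "tool_pos": TCP position; "orientation": TCP orientation; "ft_force": force on the tool from outside, world axes, zero at the start; "wrist_torque": the same for the moment, N m; "opening": opening from 0.0 (shut) to 1.0 (fully open).
Only numpy, scipy, OpenCV 4.12 (cv2) and the standard library are available. Lean on these libraries where they do the work, as an engineer would, in place of code of your own. Each camera call takes 0.05 s, during which the arm holds its last target.

### The job

The black scooter fob has slid to the back of the narrow plywood key bay: take the telescopic picker from its green rack, set its rubber foot down on the fob with a light push (18 N or more on the fob or the bay cracks it) and draw the fob out until it lies wholly on the open front ledge. Then hang the picker back in the rack, upright, and let go. Never touch the fob with the gripper, and leave the keys, bottle cap and phone stand where they lie.

Things in the scene. Friction and masses are not known exactly. Their poses are not given: they have to be found in the camera images.
- bay: Narrow plywood key bay with an open front ledge, fixed. Origin: on the work surface under its centre; +x runs inward to the back, z up. Its slippery white floor is one plane, x -139 to +133 mm, 120 mm wide, leaning back 0.05 rad: it is 22 mm above the work surface at x = 0 and rises towards the ledge (height = 22 mm - 0.05 x). A back wall 45 mm high begins at x = 133 mm. No roof.
- bay_mouth (a point): Middle of the bay's mouth, at floor level: x = -25 mm, y = 0 in the bay's frame. From here to the back stand two plywood side walls, tops 125 mm above the work surface, 12 mm thick, 52 mm apart (y = -26 to +26 mm).
- ledge (a point): Middle of the open front ledge, at floor level: x = -82 mm, y = 0 in the bay's frame. The ledge is the floor from x = -139 mm to the mouth, without side walls. A lip at its front edge (x -145 to -139 mm) reaches 37 mm above the work surface.
- fob: Black plastic scooter fob, a flat box 60 x 36 x 12 mm (x, y, z) with a flat top, about 40 g, slippery underneath (friction about 0.25). Origin: centre of its underside. It lies flat on the sloping floor near the back wall, nearly along the bay, less than 14 mm free behind it and at each side. 18 N or more cracks it.
- picker: Telescopic picker, 160 g, hanging upright in the rack. Origin: centre of the underside of its orange collar, 46 x 46 x 8 mm. Below it a tube 14 mm thick, then a 10 mm one, ends in a rubber foot 20 mm across, flat below, high grip (friction about 1.2). The telescope's length is stiff but unknown: the foot's underside lies 130 to 170 mm under the origin, a new value each time, to be found by feel.
- picker_handle (a point): Middle of the picker's grey square handle, 26 x 26 mm, from 8 to 50 mm above the picker's origin (this point: 30 mm above it), faces along the picker's x and y; the place to grip. Rubber foot and fob give only some 2 mm at 18 N, so bound the push by the measured force. A knock counts as a push: come down on it at about 10 mm/s.
- rack: Fixed rack: base plate 130 x 110 x 12 mm, a post at x = 50 mm and a green fork. Origin: on the work surface below the point where the picker's axis hangs; the collar then rests on the fork's flat top, 195 mm up, with the picker's x and y nearly along the rack's. Nothing stands above the fork but the picker.
- fork (a point): Centre of the fork's gap, at the height of its top: 195 mm above the rack's origin. Prongs at y = 14 to 32 mm and -14 to -32 mm run from x = -35 to +33 mm in the rack's frame. The 28 mm gap is open towards -x: the picker's tube slides out and in there once the collar is raised a few mm off the fork. It is closed behind x = 33 mm.
- key1: Brass key, about 55 x 24 x 4 mm, lying on the work surface; leave it alone. Origin: underside, near its middle.
- key2: A second, equal brass key; leave it alone.
- cap: Stainless steel bottle cap, 30 mm across, 7 mm high, lying on the work surface; leave it alone. Origin: centre of its underside.
- phone_stand: Blue hard silicone phone stand, 80 x 70 mm, about 95 mm high; leave it alone. Origin: centre of its underside.
There are look-alikes about, which are no part of the job. Of the things that look like the picker, the middle-sized one is meant.

How it is judged:
By the outcome, as a careful person would: the job done as asked, in the order asked, and still so for the second after the job is handed in, with the robot touching nothing.
It also fails if it takes over 72 s, if anything falls off the work surface, if the arm or the gripper's body presses on something with over 40 N, if the wrist force passes 120 N, or if a joint passes its speed limit or range.

## Working session

There is one attempt and no reset: what is moved stays moved. The work goes in short steps, Python scripts to look and compute and a shell command to move; the robot and the scene stay as the last step left them, time stands still between calls to the robot, and variables do not carry over. Pictures are saved under pics/ and viewed, and the job is handed in when it is done.

```bash
mkdir -p pics; ls
python3 - <<'E'
from bench import env
import cv2,numpy as np
o=env.get_obs()
for k,v in o.items(): print(k,np.round(v,3).tolist())
for n in("side","top"):
    p,d=env.get_image(n); cv2.imwrite(f"pics/{n}0.png",p[:,:,::-1]); np.save(f"pics/{n}0.npy",d)
    c=env.get_calibration(n); print(n,np.round(c["mtx"],1).tolist(),np.round(c["T"],3).tolist())
print(env.tcp_to_tips)
E
```

```text
pics
clock 0.0
joints [-69.78, 22.014, 0.939, 78.561, -0.36, 79.537, -2.666]
joint_velocities [-0.115, -0.074, 0.036, 0.002, -0.076, 0.027, -0.031]
joint_torque [-0.0, -62.758, 0.844, -37.184, 0.016, 0.013, 0.0]
tool_pos [0.252, 0.571, 0.255]
orientation [[-0.915, 0.404, -0.001], [0.404, 0.915, -0.002], [-0.0, -0.002, -1.0]]
ft_force [-0.455, 0.613, -1.105]
wrist_torque [-0.034, -0.036, -0.011]
opening 1.002
side [[364.7, 0.0, 313.9], [0.0, 364.7, 201.2], [0.0, 0.0, 1.0]] [[-0.955, -0.213, 0.209, 0.395], [-0.298, 0.717, -0.63, 0.508], [-0.016, -0.663, -0.748, 0.755], [0.0, 0.0, 0.0, 1.0]]
top [[371.6, 0.0, 321.8], [0.0, 371.6, 197.7], [0.0, 0.0, 1.0]] [[-0.087, -0.972, 0.217, 0.4], [-0.996, 0.087, -0.011, 0.007], [-0.008, -0.217, -0.976, 1.025], [0.0, 0.0, 0.0, 1.0]]
0.025
```

View pics/side0.png

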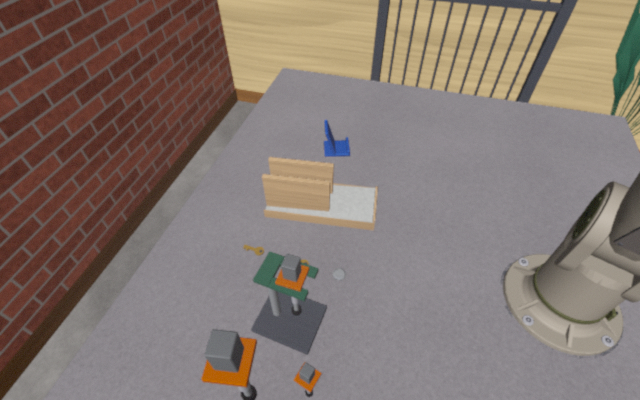

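View pics/top0.png

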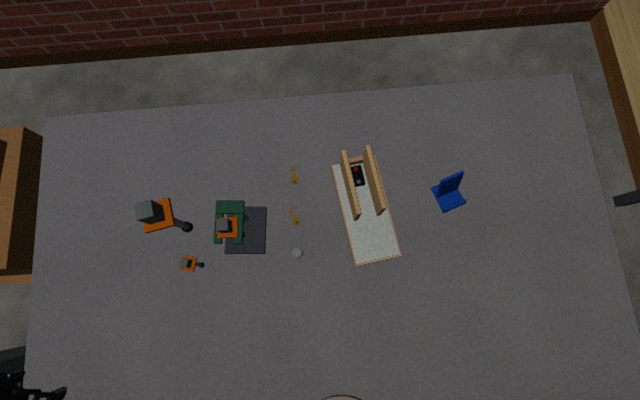

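Run:
```python
import cv2
t=cv2.imread("pics/top0.png");s=cv2.imread("pics/side0.png")
cv2.imwrite("pics/z1.png",cv2.resize(t[135:275,320:420],None,fx=4,fy=4,interpolation=cv2.INTER_CUBIC))
cv2.imwrite("pics/z2.png",cv2.resize(t[180:280,130:310],None,fx=4,fy=4,interpolation=cv2.INTER_CUBIC))
cv2.imwrite("pics/z3.png",cv2.resize(s[140:360,230:390],None,fx=2.7,fy=2.7,interpolation=cv2.INTER_CUBIC))
```

```text
(no output)
```

View pics/z1.png

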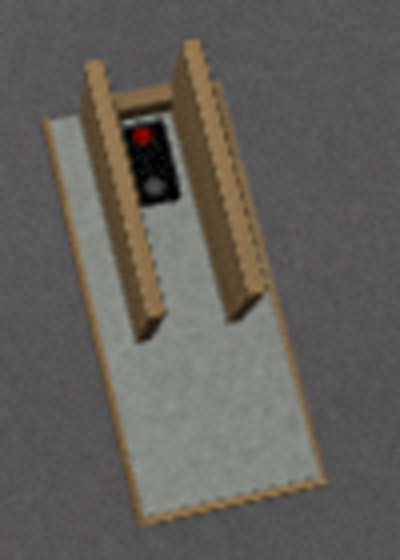

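View pics/z2.png

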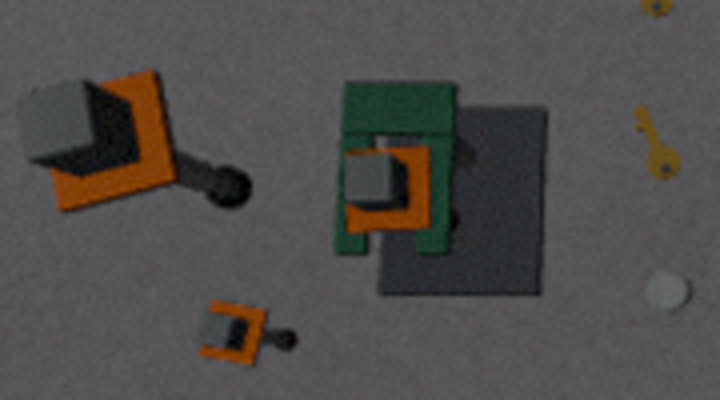

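View pics/z3.png

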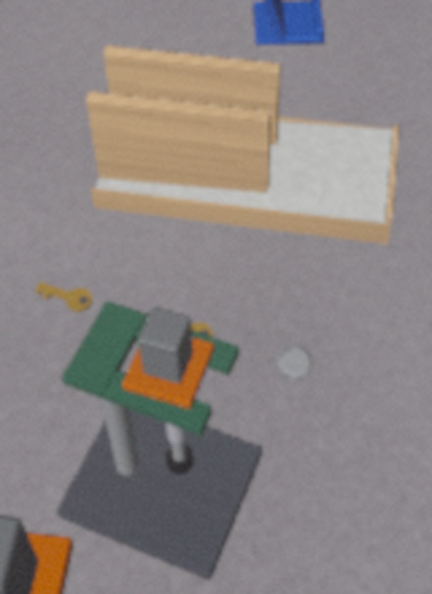

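```bash
cat > h.py <<'E'
import numpy as np,cv2
from bench import env
def pts(n,d):
    c=env.get_calibration(n);K=c["mtx"];T=c["T"]
    v,u=np.mgrid[0:400,0:640]
    P=np.stack([(u-K[0,2])/K[0,0]*d,(v-K[1,2])/K[1,1]*d,d],-1)
    return P@T[:3,:3].T+T[:3,3]
def cast(n,uv,z):
    c=env.get_calibration(n);K=c["mtx"];T=c["T"];uv=np.atleast_2d(uv).astype(float)
    r=np.c_[(uv[:,0]-K[0,2])/K[0,0],(uv[:,1]-K[1,2])/K[1,1],np.ones(len(uv))]@T[:3,:3].T
    o=T[:3,3]; return o+r*((z-o[2])/r[:,2])[:,None]
def rect(m,n,z):
    cs,_=cv2.findContours(m.astype(np.uint8),cv2.RETR_EXTERNAL,cv2.CHAIN_APPROX_NONE)
    c=max(cs,key=cv2.contourArea)[:,0]
    w=cast(n,c,z)[:,:2].astype(np.float32)
    (cx,cy),(a,b),an=cv2.minAreaRect(w*1000); return np.round([cx,cy,a,b,an],1)
E
python3 - <<'E'
from h import *
for n in("top","side"):
    im=cv2.imread(f"pics/{n}0.png");d=np.load(f"pics/{n}0.npy");P=pts(n,d);Z=P[...,2]
    h,s,v=cv2.split(cv2.cvtColor(im,cv2.COLOR_BGR2HSV))
    v0,u0=np.mgrid[0:400,0:640]
    if n=="top": R=(u0>205)&(u0<275)&(v0>190)&(v0<260); B=(u0>325)&(u0<405)&(v0>140)&(v0<270)
    else: R=(u0>250)&(u0<330)&(v0>245)&(v0<350);B=(u0>260)&(u0<380)&(v0>150)&(v0<230)
    g=R&(h>60)&(h<90)&(s>90); o=R&(h<15)&(s>180)
    hd=R&(s<60)&(Z>0.225); 
    print(n,"green",g.sum(),np.median(Z[g]),rect(g,n,.195))
    print("orange",o.sum(),np.median(Z[o]),rect(o,n,.203))
    print("handle",hd.sum(),np.percentile(Z[hd],[5,50,95]))
    top=hd&(Z>0.24); print(" top",top.sum(), P[top].mean(0), rect(top,n,.245))
    w=B&(h<22)&(s>70)
    print("wood",w.sum(), np.percentile(Z[w],[5,50,99]))
    lab,L,st,ce=cv2.connectedComponentsWithStats((B&(Z>.119)&(Z<.131)).astype(np.uint8))
    for i in range(1,lab):
        if st[i,4]>25: 
            q=P[L==i][:,:2]; print(" wall",st[i],cv2.minAreaRect((q*1000).astype(np.float32)), rect(L==i,n,.125))
    fl=B&(s<40)&(v>110); print("floor",fl.sum(),np.percentile(Z[fl],[2,50,98]),rect(fl,n,.025))
    fo=B&(v<45)&(Z<.06); print("fob",fo.sum()); 
    if fo.sum()>20: print(np.median(Z[fo]),rect(fo,n,.029))
E
```

```text
top green 616 0.19454925813108748 [547.9 210.4  61.7  98.5  87.6]
orange 214 0.2027118937986203 [534.5 214.   44.5  46.7  87.8]
handle 176 [0.23816896 0.24480624 1.02460223]
 top 162 [0.51577027 0.18543007 0.35544746] [534.5 214.4  25.9  23.5  84.9]
wood 1944 [0.02051626 0.07941871 0.12755204]
 wall [365 145  22  64 328] ((644.9925537109375, -142.25547790527344), (168.43670654296875, 12.330137252807617), 7.578052997589111) [ 644.4 -141.8  169.    12.9    7.7]
 wall [341 150  20  64 325] ((636.8812866210938, -78.95187377929688), (167.97474670410156, 12.131871223449707), 7.39943790435791) [636.6 -78.6 168.6  12.3   7.6]
floor 2836 [0.01452285 0.02380166 0.03002415] [ 583.3 -118.3  280.1  119.2    7.7]
fob 185
0.028794577707284996 [ 676.2 -109.2   56.7   27.2    7.5]
side green 360 0.19432799043473387 [547.3 223.5  44.9  92.8  81.7]
orange 269 0.2020368945696337 [534.4 215.7  46.6  43.9  88.8]
handle 343 [0.22833007 0.24367608 0.75545501]
 top 255 [0.52077535 0.24555583 0.29606713] [534.7 216.5  26.4  28.1   0. ]
wood 3798 [0.01066569 0.08293768 0.12597857]
 wall [268 157  66  12 289] ((645.758056640625, -143.10400390625), (170.17507934570312, 15.758702278137207), 8.153557777404785) [ 644.8 -139.3  169.3   17.9    7.7]
 wall [261 174  69  12 324] ((637.0972900390625, -80.09904479980469), (169.5770263671875, 16.552230834960938), 7.977398872375488) [636.  -75.8 169.6  18.1   7.5]
floor 5026 [-3.70755723e-03  9.39467994e-05  2.86741065e-02] [ 600.4 -163.9  359.7  298.6   16.3]
fob 0
```

```bash
cat >> h.py <<'E'
def go(x,y,z,yaw=None):
    """world mm target -> offset in tool axes (mm), spin (rad); yaw = wanted angle of tool y (deg)"""
    o=env.get_obs();R=np.array(o["orientation"]);p=np.array(o["tool_pos"])*1000
    d=R.T@(np.array([x,y,z])-p); cur=np.degrees(np.arctan2(R[1,1],R[0,1]))
    print("off",np.round(d,1).tolist(),"spin",None if yaw is None else round(float(np.radians((cur-yaw+180)%360-180)),3),"yaw",round(cur,2))
def st():
    o=env.get_obs();R=np.array(o["orientation"])
    print("t",o["clock"],"pos",np.round(np.array(o["tool_pos"])*1000,1),"F",np.round(o["ft_force"],2),"op",round(o["opening"],3),"yaw",round(np.degrees(np.arctan2(R[1,1],R[0,1])),2),"z",np.round(R[:,2],4),"j",np.round(o["joints"],0))
E
python3 - <<'E'
from h import *
d=np.load("pics/top0.npy");P=pts("top",d)
q=P[190:250,130:200].reshape(-1,3); q=q[(q[:,2]>.08)&(q[:,2]<.6)]; print(q.min(0),q.max(0))
d=np.load("pics/side0.npy");P=pts("side",d)
q=P[320:400,190:260].reshape(-1,3); q=q[(q[:,2]>.08)&(q[:,2]<.6)]; print(q.min(0),q.max(0))
go(534.5,214.8,310,-2.4)
E
```

```text
[0.54051599 0.33421134 0.0802769 ] [0.6175876  0.40386616 0.26527848]
[0.53956838 0.33427293 0.08027512] [0.6100952  0.41130248 0.26312043]
off [-402.2, -212.3, -54.2] spin 1.197 yaw 66.18
```

```bash
python3 -m crank '{"fingers":[85,85,85,85,85,85,85,85,85,85,85,85,85],"offset":[[0,0,-54],[-40,-21,-54],[-80,-42,-54],[-120,-64,-54],[-161,-85,-54],[-201,-106,-54],[-241,-127,-54],[-281,-149,-54],[-322,-170,-54],[-362,-191,-54],[-402.2,-212.3,-54],[-402.2,-212.3,-54],[-402.2,-212.3,-54]],"spin":[0,0.1,0.22,0.36,0.5,0.64,0.78,0.92,1.06,1.15,1.197,1.197,1.197]}'
python3 - <<'E'
from h import *
st()
for n in("top","side"):
    p,d=env.get_image(n); cv2.imwrite(f"pics/{n}1.png",p[:,:,::-1]); np.save(f"pics/{n}1.npy",d)
go(534.5,214.8,234,-2.4)
E
```

```text
clock: 1.72
tool_pos: [0.5342, 0.2152, 0.3093]
orientation: [[0.042, 0.999, -0.002], [0.999, -0.042, -0.002], [-0.002, -0.002, -1.0]]
ft_force: [-0.4, 0.6, 0.4]
opening: 0.997
t 1.725 pos [534.2 215.2 309.3] F [-0.41  0.58  0.38] op 0.997 yaw -2.38 z [-0.0017 -0.0017 -1.    ] j [-44.  15.  24.  82.  -6.  84. -23.]
off [-1.3, 1.0, 75.4] spin 0.002 yaw -2.26
```

View pics/side1.png

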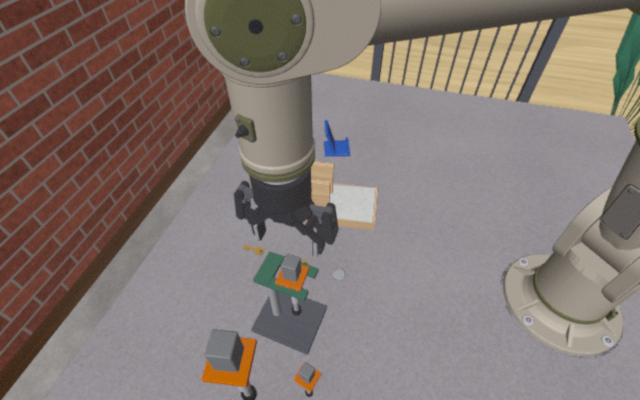

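The gripper hangs over the racked picker (side pixel 290,268), with the jaws at pixels 245 and 325 straddling it. Next I go down and close.

```bash
python3 -m crank '{"fingers":[85,85,85,85,40,20,10,10,10,10],"offset":[[-1,0.6,30],[-1,0.6,60],[-1,0.6,75],[-1,0.6,75],[-1,0.6,75],[-1,0.6,75],[-1,0.6,75],[-1,0.6,75],[-1,0.6,75],[-1,0.6,75]],"spin":[0,0,0,0,0,0,0,0,0,0]}'
python3 - <<'E'
from h import *
st()
E
```

```text
clock: 3.08
tool_pos: [0.5346, 0.2152, 0.2352]
orientation: [[0.04, 0.999, -0.0], [0.999, -0.04, -0.001], [-0.001, -0.0, -1.0]]
ft_force: [0.4, 0.2, 5.6]
opening: 0.297
t 3.075 pos [534.6 215.2 235.2] F [0.4  0.16 5.56] op 0.297 yaw -2.27 z [-2.e-04 -7.e-04 -1.e+00] j [-44.  17.  23.  89.  -7.  75. -22.]
```

```bash
python3 -m crank '{"fingers":[10,10,10,10,10,10,10,10,10],"offset":[[0,0,-6],[0,0,-10],[0,-25,-10],[0,-55,-10],[0,-85,-10],[0,-100,-40],[0,-100,-90],[0,-100,-125],[0,-100,-125]],"spin":[0,0,0,0,0,0,0,0,0]}'
python3 - <<'E'
from h import *
st()
for n in("top","side"):
    p,d=env.get_image(n); cv2.imwrite(f"pics/{n}2.png",p[:,:,::-1]); np.save(f"pics/{n}2.npy",d)
s=cv2.imread("pics/side2.png"); cv2.imwrite("pics/z4.png",cv2.resize(s[100:360,200:400],None,fx=2.2,fy=2.2))
E
```

```text
clock: 4.2
tool_pos: [0.4356, 0.2195, 0.3631]
orientation: [[0.04, 0.999, 0.004], [0.999, -0.04, 0.002], [0.003, 0.004, -1.0]]
ft_force: [1.1, 0.2, -2.0]
opening: 0.297
t 4.2 pos [435.6 219.5 363.1] F [ 1.07  0.2  -2.  ] op 0.297 yaw -2.28 z [ 0.004   0.0024 -1.    ] j [-51.   2.  21.  89.  -1.  89. -32.]
```

View pics/z4.png

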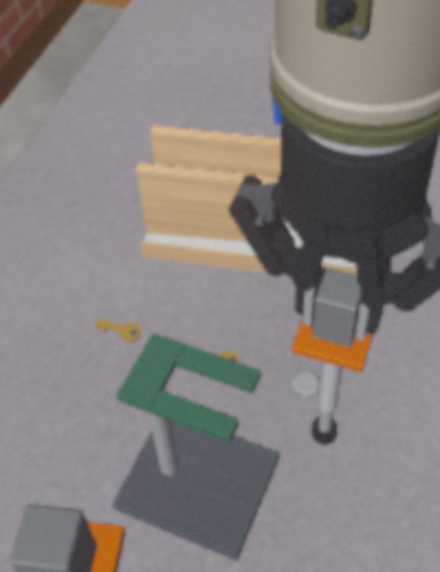

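View pics/top2.png

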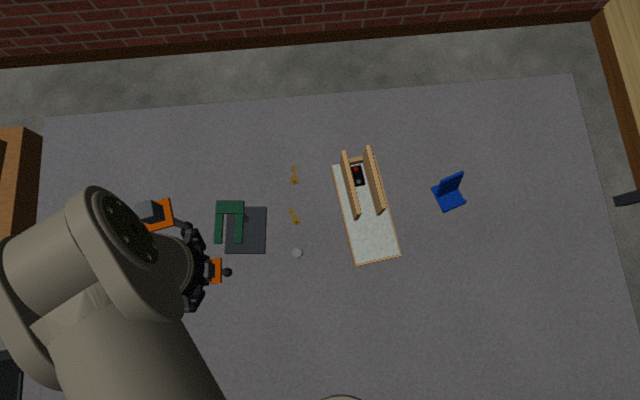

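Picker is out and held upright: the foot shows at side (347,296) and top (227,272), and the fork is empty. I'll triangulate the foot and re-measure the fork's gap.

Run:
```python
from h import *
v0,u0=np.mgrid[0:400,0:640]; rays=[]
for n in("side","top"):
    im=cv2.imread(f"pics/{n}2.png");d=np.load(f"pics/{n}2.npy");P=pts(n,d)
    u,v=((347,296) if n=="side" else (227,272))
    m=(np.hypot(u0-u,v0-v)<9)&(im.max(2)<50)
    if n=="top": m&=u0>222
    cs,_=cv2.findContours(m.astype(np.uint8),0,2);c=max(cs,key=cv2.contourArea)
    print(n,m.sum(),cv2.boundingRect(c),"c",u0[m].mean(),v0[m].mean(),"P",np.median(P[m],0))
    C=env.get_calibration(n);K=C["mtx"];T=C["T"]
    r=T[:3,:3]@[(u0[m].mean()-K[0,2])/K[0,0],(v0[m].mean()-K[1,2])/K[1,1],1]; rays.append((T[:3,3],r/np.linalg.norm(r)))
    h,s,_=cv2.split(cv2.cvtColor(im,cv2.COLOR_BGR2HSV))
    R=(u0>205)&(u0<275)&(v0>190)&(v0<260) if n=="top" else (u0>250)&(u0<330)&(v0>245)&(v0<350)
    g=R&(h>60)&(h<90)&(s>90)&(abs(P[...,2]-.195)<.003); print(rect(g,n,.195))
    q=P[g][:,:2]*1000-[534.5,214.8]; a=np.radians(-2.4); x=q@[np.cos(a),np.sin(a)];y=q@[-np.sin(a),np.cos(a)]
    k=x<20; print("x",np.percentile(x,[1,99]),"y prongs",np.percentile(y[k&(y<0)],[2,98]),np.percentile(y[k&(y>0)],[2,98]))
(a,r),(b,s_)=rays
A=np.c_[r,-s_];t=np.linalg.lstsq(A,b-a,rcond=None)[0];p,q=a+r*t[0],b+s_*t[1];print("foot tri",p,q)
st()
go(581.5,-118.4,363,7.5)
```

```text
Traceback (most recent call last):
ValueError: max() iterable argument is empty
```

Run:
```python
from h import *
v0,u0=np.mgrid[0:400,0:640]; rays=[]
for n in("side","top"):
    im=cv2.imread(f"pics/{n}2.png");d=np.load(f"pics/{n}2.npy");P=pts(n,d)
    u,v=((347,296) if n=="side" else (227,272))
    m=(np.hypot(u0-u,v0-v)<9)&(P[...,2]>.1)&(im.max(2)<75)&(v0>v-6)
    if n=="top": m&=u0>221
    print(n,m.sum(),"u",u0[m].min(),u0[m].max(),"v",v0[m].min(),v0[m].max(),"c",u0[m].mean(),v0[m].mean(),"P",np.median(P[m],0),P[m].min(0))
    C=env.get_calibration(n);K=C["mtx"];T=C["T"]
    r=T[:3,:3]@[(u0[m].mean()-K[0,2])/K[0,0],(v0[m].mean()-K[1,2])/K[1,1],1]; rays.append((T[:3,3],r/np.linalg.norm(r)))
    h,s,_=cv2.split(cv2.cvtColor(im,cv2.COLOR_BGR2HSV))
    R=(u0>205)&(u0<275)&(v0>190)&(v0<260) if n=="top" else (u0>250)&(u0<330)&(v0>245)&(v0<350)
    g=R&(h>60)&(h<90)&(s>90)&(abs(P[...,2]-.195)<.003); print(rect(g,n,.195))
    q=P[g][:,:2]*1000-[534.5,214.8]; a=np.radians(-2.4); x=q@[np.cos(a),np.sin(a)];y=q@[-np.sin(a),np.cos(a)]
    k=x<20; print("x",np.percentile(x,[1,99]),"y prongs",np.percentile(y[k&(y<0)],[2,98]),np.percentile(y[k&(y>0)],[2,98]))
(a,r),(b,s_)=rays
A=np.c_[r,-s_];t=np.linalg.lstsq(A,b-a,rcond=None)[0];p,q=a+r*t[0],b+s_*t[1];print("foot tri",p,q)
st()
go(581.5,-118.4,363,7.5)
```

```text
side 53 u 342 352 v 292 300 c 347.3207547169811 296.9056603773585 P [0.43380596 0.22416606 0.19469468] [0.42710479 0.21300406 0.19040489]
[548.1 223.7  42.6  93.4  83.8]
x [-32.46739138  57.90030611] y prongs [-30.26592141 -14.57170548] [15.05097391 30.94224284]
top 76 u 222 231 v 267 276 c 226.42105263157896 271.4342105263158 P [0.43671398 0.21575264 0.1990238 ] [0.40002554 0.00710069 0.18570453]
[548.2 212.   62.6  95.9  84.5]
x [-32.99430221  62.17669203] y prongs [-32.32308214 -14.60158604] [14.27257361 30.29022306]
foot tri [0.43479109 0.221427   0.19060372] [0.43837159 0.22154246 0.19079808]
t 4.3 pos [434.5 219.1 359.7] F [ 0.04 -0.27 -2.24] op 0.296 yaw -2.27 z [-7.e-04 -9.e-04 -1.e+00] j [-51.   3.  21.  89.  -1.  88. -32.]
off [-331.4, 160.2, -3.1] spin -0.171 yaw -2.27
```

Run:
```python
from h import *
go(675.5,-104.7,363,7.5)
```

```text
off [-314.0, 253.6, -3.2] spin -0.171 yaw -2.27
```

```bash
python3 -m crank '{"fingers":[10,10,10,10,10,10,10,10,10,10,10,10],"offset":[[-20,16,-3],[-55,44,-3],[-95,77,-3],[-135,109,-3],[-175,141,-3],[-215,174,-3],[-250,202,-3],[-280,226,-3],[-302,244,-3],[-314,253.6,-3],[-314,253.6,-3],[-314,253.6,-3]],"spin":[0,-0.02,-0.04,-0.06,-0.08,-0.1,-0.12,-0.14,-0.16,-0.171,-0.171,-0.171]}'
python3 - <<'E'
from h import *
st();p,d=env.get_image("side"); cv2.imwrite("pics/side3.png",p[:,:,::-1]);np.save("pics/side3.npy",d)
s=p[60:280,180:420,::-1]; cv2.imwrite("pics/z5.png",cv2.resize(s,None,fx=2.7,fy=2.7))
go(675.5,-104.7,225,7.5);st()
E
```

```text
clock: 5.8
tool_pos: [0.6752, -0.1039, 0.3619]
orientation: [[-0.131, 0.991, -0.002], [0.991, 0.131, -0.0], [0.0, -0.002, -1.0]]
ft_force: [-0.5, 0.4, -1.0]
opening: 0.3
t 5.8 pos [ 675.2 -103.9  361.9] F [-0.55  0.45 -0.99] op 0.3 yaw 7.54 z [-2.3e-03 -2.0e-04 -1.0e+00] j [-12.  32.  34.  56. -17.  97.  23.]
off [-1.1, 0.3, 137.4] spin 0.001 yaw 7.57
t 5.85 pos [ 675.2 -103.6  362.4] F [ 0.31  0.23 -1.73] op 0.3 yaw 7.57 z [-1.5e-03 -1.0e-04 -1.0e+00] j [-12.  32.  34.  56. -17.  97.  23.]
```

View pics/z5.png

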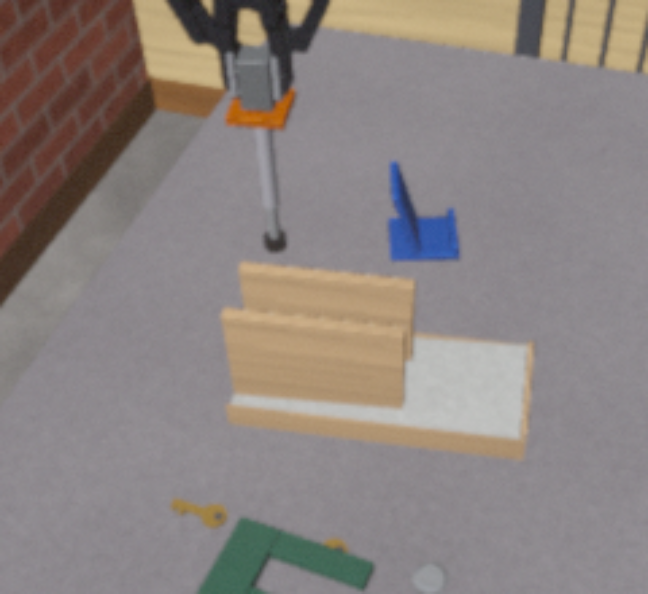

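Run:
```python
from h import *
im=cv2.imread("pics/side3.png");d=np.load("pics/side3.npy");P=pts("side",d)
C=env.get_calibration("side");K=C["mtx"];T=np.linalg.inv(C["T"])
def proj(p): q=T[:3,:3]@p+T[:3,3]; return K[0,0]*q[0]/q[2]+K[0,2],K[1,1]*q[1]/q[2]+K[1,2]
v=np.arange(143,158)
for r in v: print(r,im[r,278:287].max(1).tolist(),np.round(P[r,281:284,2],3).tolist(),np.round(P[r,282,:2],3).tolist())
for L in(130,135,140,145,150): print(L,np.round(proj(np.array([.671,-.095,.3622-.040-L/1000])),1), np.round(proj(np.array([.671,-.095,.3622-.040-L/1000+.04])),1))
```

```text
143 [137, 140, 141, 129, 110, 112, 133, 141, 140] [0.212, 0.21, -0.002] [0.672, -0.103]
144 [138, 145, 142, 131, 110, 108, 125, 135, 139] [0.206, 0.208, -0.001] [0.672, -0.102]
145 [130, 133, 137, 135, 111, 91, 100, 122, 134] [0.205, 0.205, 0.195] [0.673, -0.102]
146 [102, 108, 134, 133, 112, 85, 73, 98, 133] [0.203, 0.203, 0.196] [0.672, -0.1]
147 [81, 93, 124, 130, 114, 79, 66, 89, 126] [0.2, 0.2, 0.198] [0.673, -0.101]
148 [82, 70, 96, 108, 93, 68, 61, 87, 123] [0.196, 0.197, 0.196] [0.673, -0.101]
149 [80, 63, 65, 70, 63, 60, 58, 74, 122] [0.196, 0.195, 0.194] [0.672, -0.099]
150 [88, 63, 62, 60, 57, 54, 58, 68, 122] [0.194, 0.193, 0.192] [0.672, -0.098]
151 [97, 68, 59, 60, 60, 55, 64, 85, 126] [0.192, 0.192, 0.192] [0.671, -0.096]
152 [122, 92, 69, 67, 62, 77, 87, 114, 137] [0.191, 0.188, 0.188] [0.672, -0.097]
153 [139, 123, 107, 107, 106, 114, 123, 134, 141] [0.186, 0.186, 0.183] [0.671, -0.095]
154 [145, 142, 142, 140, 140, 142, 139, 140, 141] [-0.003, -0.001, 0.0] [0.761, -0.289]
155 [144, 142, 144, 145, 143, 145, 141, 137, 139] [0.001, -0.001, -0.003] [0.759, -0.285]
156 [146, 145, 145, 146, 145, 139, 143, 143, 139] [-0.001, 0.755, -0.002] [0.395, 0.508]
157 [165, 161, 160, 153, 148, 147, 140, 142, 143] [0.0, -0.003, -0.002] [0.757, -0.278]
130 [281.9 151.2] [280.5 137.7]
135 [282.1 152.8] [280.7 139.4]
140 [282.3 154.4] [280.9 141.2]
145 [282.4 156. ] [281.1 142.9]
150 [282.6 157.6] [281.2 144.6]
```

```bash
python3 -m crank '{"fingers":[10,10,10,10,10,10,10,10,10],"offset":[[-1,0.3,20],[-1,0.3,50],[-1,0.3,85],[-1,0.3,110],[-1,0.3,128],[-1,0.3,138],[-1,0.3,142],[-1,0.3,144],[-1,0.3,144]],"spin":[0,0,0,0,0,0,0,0,0]}'
python3 - <<'E'
from h import *
st();go(675.5,-104.7,215,7.5)
E
```

```text
clock: 6.98
tool_pos: [0.6757, -0.1047, 0.219]
orientation: [[-0.132, 0.991, -0.001], [0.991, 0.132, -0.0], [-0.0, -0.001, -1.0]]
ft_force: [-0.8, -0.3, -1.2]
opening: 0.297
t 6.975 pos [ 675.7 -104.7  219. ] F [-0.76 -0.31 -1.21] op 0.297 yaw 7.57 z [-6.e-04 -2.e-04 -1.e+00] j [-14.  33.  33.  72. -18.  80.  25.]
off [0.1, -0.2, 4.0] spin 0.001 yaw 7.57
```

```bash
python3 -m crank '{"fingers":[10,10,10,10,10],"offset":[[0,0,1.2],[0,0,2.4],[0,0,3.6],[0,0,4.8],[0,0,6]],"spin":[0,0,0,0,0]}'
```

```text
clock: 7.6
tool_pos: [0.6757, -0.1047, 0.2128]
orientation: [[-0.132, 0.991, -0.001], [0.991, 0.132, -0.0], [-0.0, -0.001, -1.0]]
ft_force: [-0.8, 0.1, -1.1]
opening: 0.292
```

```bash
python3 -m crank '{"fingers":[10,10],"offset":[[0,0,1.2],[0,0,2]],"spin":[0,0]}'
```

```text
clock: 7.85
tool_pos: [0.6757, -0.1047, 0.2108]
orientation: [[-0.132, 0.991, -0.001], [0.991, 0.132, -0.0], [-0.0, -0.001, -1.0]]
ft_force: [0.9, -0.2, -1.7]
opening: 0.298
```

```bash
python3 -m crank '{"fingers":[10],"offset":[[0,0,1.2]],"spin":[0]}'
```

```text
clock: 7.98
tool_pos: [0.6757, -0.1047, 0.2095]
orientation: [[-0.132, 0.991, -0.001], [0.991, 0.132, -0.0], [-0.0, -0.001, -1.0]]
ft_force: [0.7, -0.6, -1.6]
opening: 0.295
```

```bash
python3 -m crank '{"fingers":[10],"offset":[[0,0,1.2]],"spin":[0]}'
```

```text
clock: 8.1
tool_pos: [0.6757, -0.1047, 0.2082]
orientation: [[-0.132, 0.991, -0.001], [0.991, 0.132, -0.0], [-0.0, -0.001, -1.0]]
ft_force: [-0.4, 0.3, -2.0]
opening: 0.294
```

```bash
python3 -m crank '{"fingers":[10],"offset":[[0,0,0.9]],"spin":[0]}'
```

```text
clock: 8.22
tool_pos: [0.6757, -0.1047, 0.2072]
orientation: [[-0.132, 0.991, -0.001], [0.991, 0.132, -0.0], [-0.0, -0.001, -1.0]]
ft_force: [-0.1, -0.7, -1.8]
opening: 0.296
```

```bash
python3 -m crank '{"fingers":[10],"offset":[[0,0,0.8]],"spin":[0]}'
```

```text
clock: 8.35
tool_pos: [0.6758, -0.1047, 0.2067]
orientation: [[-0.132, 0.991, -0.0], [0.991, 0.132, -0.0], [-0.0, -0.0, -1.0]]
ft_force: [-0.8, 0.1, 3.2]
opening: 0.299
```

```bash
python3 -m crank '{"fingers":[10],"offset":[[0,0,0.2]],"spin":[0]}'
```

```text
clock: 8.48
tool_pos: [0.6758, -0.1047, 0.2067]
orientation: [[-0.132, 0.991, 0.0], [0.991, 0.132, -0.0], [-0.0, -0.0, -1.0]]
ft_force: [-0.2, 0.3, -0.3]
opening: 0.297
```

```bash
python3 -m crank '{"fingers":[10,10,10,10,10,10],"offset":[[0,0,0.5],[0,-2,0.4],[0,-4,0.3],[0,-6,0.2],[0,-8,0.1],[0,-10,0]],"spin":[0,0,0,0,0,0]}'
```

```text
clock: 9.22
tool_pos: [0.6661, -0.1061, 0.2071]
orientation: [[-0.132, 0.991, 0.001], [0.991, 0.132, -0.0], [-0.0, 0.001, -1.0]]
ft_force: [1.2, -0.5, 3.3]
opening: 0.296
```

```bash
python3 -m crank '{"fingers":[10,10,10,10,10,10,10,10],"offset":[[0,-2,0.3],[0,-4,0.2],[0,-6.5,0.1],[0,-9,-0.05],[0,-11.5,-0.17],[0,-14,-0.3],[0,-16.5,-0.42],[0,-19,-0.55]],"spin":[0,0,0,0,0,0,0,0]}'
```

```text
clock: 10.22
tool_pos: [0.6474, -0.1086, 0.208]
orientation: [[-0.132, 0.991, 0.002], [0.991, 0.132, -0.0], [-0.001, 0.002, -1.0]]
ft_force: [2.5, 0.4, 5.4]
opening: 0.297
```

```bash
python3 -m crank '{"fingers":[10,10,10,10,10,10,10,10,10],"offset":[[0,-2,0.15],[0,-4.5,0.05],[0,-7,-0.1],[0,-9.5,-0.2],[0,-12,-0.3],[0,-14.5,-0.45],[0,-17,-0.55],[0,-19.5,-0.7],[0,-22,-0.8]],"spin":[0,0,0,0,0,0,0,0,0]}'
python3 - <<'E'
from h import *
st();p,d=env.get_image("top"); cv2.imwrite("pics/top4.png",p[:,:,::-1]);st()
E
```

```text
clock: 11.35
tool_pos: [0.6257, -0.1116, 0.2091]
orientation: [[-0.132, 0.991, 0.003], [0.991, 0.132, -0.0], [-0.001, 0.003, -1.0]]
ft_force: [2.2, 0.3, 5.9]
opening: 0.298
t 11.35 pos [ 625.7 -111.6  209.1] F [2.22 0.29 5.95] op 0.298 yaw 7.58 z [ 2.6e-03 -5.0e-04 -1.0e+00] j [-17.  27.  34.  82. -15.  75.  26.]
t 11.4 pos [ 625.4 -111.7  209.1] F [3.02 0.22 5.72] op 0.295 yaw 7.57 z [ 2.5e-03 -4.0e-04 -1.0e+00] j [-17.  27.  34.  82. -15.  75.  26.]
```

View pics/top4.png

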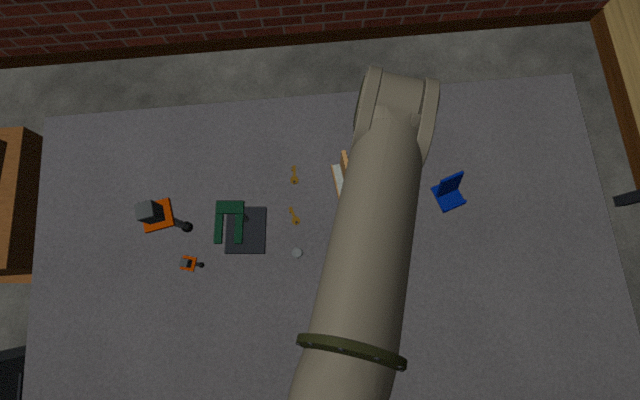

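```bash
python3 -m crank '{"fingers":[10,10,10,10,10,10,10,10,10,10],"offset":[[0,-2,0.15],[0,-4.5,0],[0,-7,-0.15],[0,-10,-0.3],[0,-13,-0.45],[0,-16,-0.6],[0,-19,-0.75],[0,-22,-0.9],[0,-25,-1.05],[0,-28,-1.2]],"spin":[0,0,0,0,0,0,0,0,0,0]}'
```

```text
clock: 12.65
tool_pos: [0.5977, -0.1154, 0.2105]
orientation: [[-0.132, 0.991, 0.003], [0.991, 0.132, -0.0], [-0.001, 0.003, -1.0]]
ft_force: [2.0, 0.6, 4.9]
opening: 0.299
```

```bash
python3 -m crank '{"fingers":[10,10,10,10,10,10,10,10,10,10],"offset":[[0,-2,0.15],[0,-4.5,0],[0,-7,-0.15],[0,-10,-0.3],[0,-13,-0.45],[0,-16,-0.6],[0,-19,-0.75],[0,-22,-0.9],[0,-25,-1.05],[0,-28,-1.2]],"spin":[0,0,0,0,0,0,0,0,0,0]}'
python3 - <<'E'
from h import *
st();p,d=env.get_image("side"); cv2.imwrite("pics/side5.png",p[:,:,::-1]);st()
cv2.imwrite("pics/z6.png",cv2.resize(p[100:260,230:430,::-1],None,fx=4,fy=4)[:600])
E
```

```text
clock: 13.9
tool_pos: [0.57, -0.1191, 0.2119]
orientation: [[-0.132, 0.991, 0.004], [0.991, 0.132, -0.001], [-0.001, 0.004, -1.0]]
ft_force: [2.3, 0.3, 6.1]
opening: 0.299
t 13.9 pos [ 570.  -119.1  211.9] F [2.26 0.26 6.07] op 0.299 yaw 7.59 z [ 3.8e-03 -5.0e-04 -1.0e+00] j [-19.  20.  35.  91. -12.  73.  26.]
t 13.95 pos [ 569.7 -119.3  211.9] F [1.52 0.58 4.8 ] op 0.294 yaw 7.57 z [ 3.6e-03 -4.0e-04 -1.0e+00] j [-19.  20.  35.  91. -12.  73.  26.]
```

View pics/z6.png

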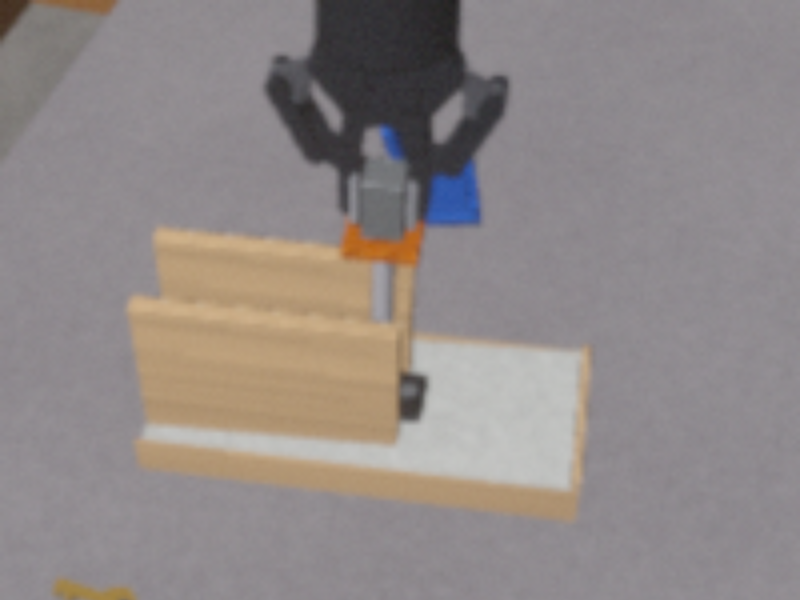

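The black fob's nose now shows past the mouth (side pixel about 333,199), following the foot. I keep drawing it out.

```bash
python3 -m crank '{"fingers":[10,10,10,10,10,10,10,10,10,10,10,10],"offset":[[0,-2,0.15],[0,-4.5,0],[0,-7,-0.15],[0,-10,-0.3],[0,-13,-0.45],[0,-16,-0.6],[0,-19,-0.75],[0,-22,-0.9],[0,-25,-1.05],[0,-28,-1.2],[0,-31,-1.35],[0,-34,-1.5]],"spin":[0,0,0,0,0,0,0,0,0,0,0,0]}'
```

```text
clock: 15.45
tool_pos: [0.5361, -0.1237, 0.2136]
orientation: [[-0.132, 0.991, 0.004], [0.991, 0.132, -0.0], [-0.001, 0.004, -1.0]]
ft_force: [3.1, 0.4, 5.4]
opening: 0.299
```

```bash
python3 -m crank '{"fingers":[10,10,10,10,10,10,10,10,10,10,10],"offset":[[0,-2,0.15],[0,-4.5,0],[0,-7,-0.15],[0,-10,-0.3],[0,-13,-0.45],[0,-16,-0.6],[0,-19,-0.75],[0,-22,-0.9],[0,-25,-1.05],[0,-28,-1.2],[0,-31,-1.35]],"spin":[0,0,0,0,0,0,0,0,0,0,0]}'
python3 - <<'E'
from h import *
st();p,d=env.get_image("side"); cv2.imwrite("pics/side6.png",p[:,:,::-1]);np.save("pics/side6.npy",d);st()
cv2.imwrite("pics/z7.png",cv2.resize(p[100:250,230:430,::-1],None,fx=4,fy=4))
E
```

```text
clock: 16.82
tool_pos: [0.5055, -0.1279, 0.2151]
orientation: [[-0.132, 0.991, 0.005], [0.991, 0.132, -0.0], [-0.001, 0.005, -1.0]]
ft_force: [2.6, 0.7, 5.9]
opening: 0.293
t 16.825 pos [ 505.5 -127.9  215.1] F [2.59 0.74 5.91] op 0.293 yaw 7.58 z [ 5.4e-03 -5.0e-04 -1.0e+00] j [-21.  11.  36. 100.  -7.  71.  25.]
t 16.875 pos [ 505.2 -128.   215.1] F [1.95 0.03 5.07] op 0.298 yaw 7.57 z [ 5.1e-03 -4.0e-04 -1.0e+00] j [-21.  11.  36. 100.  -7.  71.  25.]
```

View pics/z7.png

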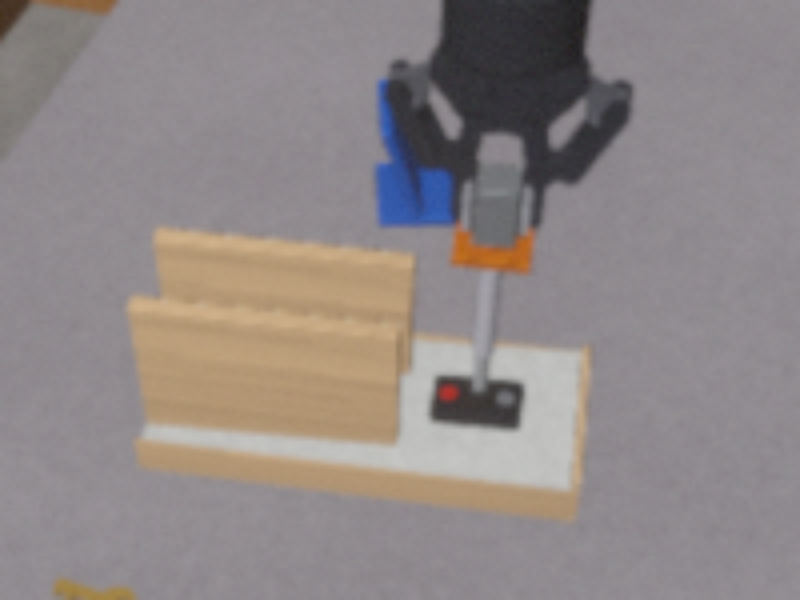

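Run:
```python
from h import *
im=cv2.imread("pics/side6.png");v0,u0=np.mgrid[0:400,0:640]
m=(u0>334)&(u0<365)&(v0>192)&(v0<208)&(im.max(2)<70)
# exclude: top face plane ~ z .038
cs,_=cv2.findContours(m.astype(np.uint8),0,1);c=max(cs,key=cv2.contourArea)[:,0]
w=cast("side",c,.036)[:,:2]*1000-[581.5,-118.4];a=np.radians(7.5)
x=w@[np.cos(a),np.sin(a)];y=w@[-np.sin(a),np.cos(a)];print(x.min(),x.max(),y.min(),y.max(), m.sum())
```

```text
-99.90384817776048 -48.1778603740427 -17.470439720140774 17.316851802741127 126
```

```bash
python3 -m crank '{"fingers":[10,10,10,10,10,10],"offset":[[0,0,-1],[0,0,-4],[0,0,-15],[0,0,-45],[0,0,-85],[0,0,-85]],"spin":[0,0,0,0,0,0]}'
python3 - <<'E'
from h import *
st();
for n in("side","top"):
    p,d=env.get_image(n); cv2.imwrite(f"pics/{n}7.png",p[:,:,::-1])
cv2.imwrite("pics/z8.png",cv2.resize(cv2.imread("pics/side7.png")[100:250,230:430],None,fx=4,fy=4))
go(434.6,219.0,300,-2.3);st()
E
```

```text
clock: 17.62
tool_pos: [0.506, -0.1287, 0.3036]
orientation: [[-0.131, 0.991, 0.011], [0.991, 0.131, -0.001], [-0.002, 0.01, -1.0]]
ft_force: [-0.0, 0.5, -2.1]
opening: 0.3
t 17.625 pos [ 506.  -128.7  303.6] F [-0.02  0.51 -2.11] op 0.3 yaw 7.55 z [ 1.060e-02 -9.000e-04 -9.999e-01] j [-22.   8.  37.  92.  -5.  81.  23.]
off [353.2, -23.8, -0.2] spin 0.172 yaw 7.57
t 17.725 pos [ 504.7 -128.   300.3] F [-1.25  0.21 -1.98] op 0.293 yaw 7.57 z [ 5.4e-03 -3.0e-04 -1.0e+00] j [-22.   8.  37.  92.  -5.  81.  23.]
```

View pics/z8.png

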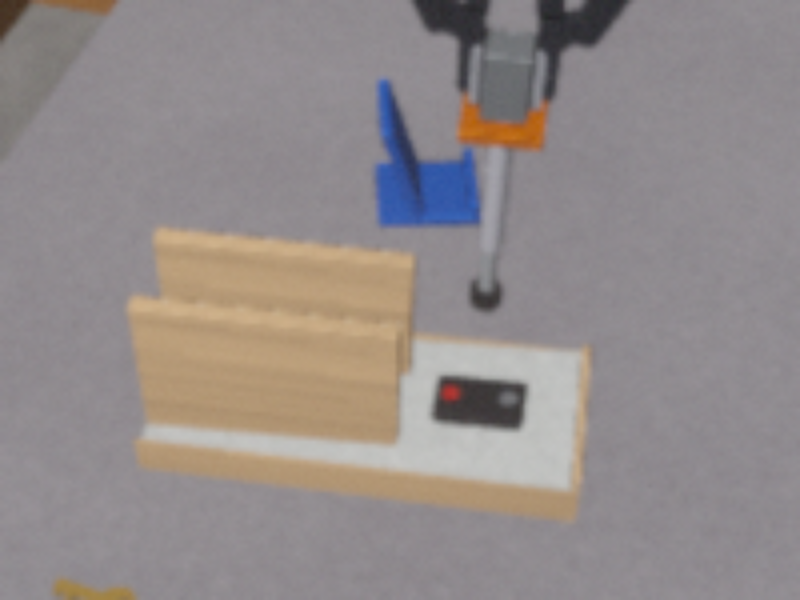

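The fob lies free on the ledge (side pixels 338–361, 195–207) and the foot is clear. Now back to the front of the rack.

```bash
python3 -m crank '{"fingers":[10,10,10,10,10,10,10,10,10,10,10,10],"offset":[[20,-1,0],[55,-4,0],[95,-6,0],[135,-9,0],[175,-12,0],[215,-14,0],[255,-17,0],[290,-20,0],[320,-22,0],[342,-23,0],[353.2,-23.8,0],[353.2,-23.8,0]],"spin":[0,0.02,0.04,0.06,0.08,0.1,0.12,0.14,0.16,0.172,0.172,0.172]}'
python3 - <<'E'
from h import *
st();
for n in("side","top"):
    p,d=env.get_image(n); cv2.imwrite(f"pics/{n}8.png",p[:,:,::-1]);np.save(f"pics/{n}8.npy",d)
cv2.imwrite("pics/z9.png",cv2.resize(cv2.imread("pics/side8.png")[190:360,200:400],None,fx=3.5,fy=3.5))
go(434.6,219.0,246,-2.3);st()
E
```

```text
clock: 19.23
tool_pos: [0.4342, 0.2191, 0.299]
orientation: [[0.039, 0.999, 0.004], [0.999, -0.039, -0.001], [-0.001, 0.004, -1.0]]
ft_force: [0.9, -0.2, -1.7]
opening: 0.299
t 19.225 pos [434.2 219.1 299. ] F [ 0.9  -0.24 -1.69] op 0.299 yaw -2.21 z [ 0.0042 -0.0014 -1.    ] j [-47.   3.  17.  96.  -1.  81. -32.]
off [1.2, -0.6, 53.5] spin -0.001 yaw -2.35
t 19.325 pos [434.9 217.8 299.5] F [-0.37 -1.08 -0.99] op 0.297 yaw -2.35 z [ 0.0051 -0.0011 -1.    ] j [-47.   3.  17.  96.  -1.  81. -32.]
```

View pics/z9.png

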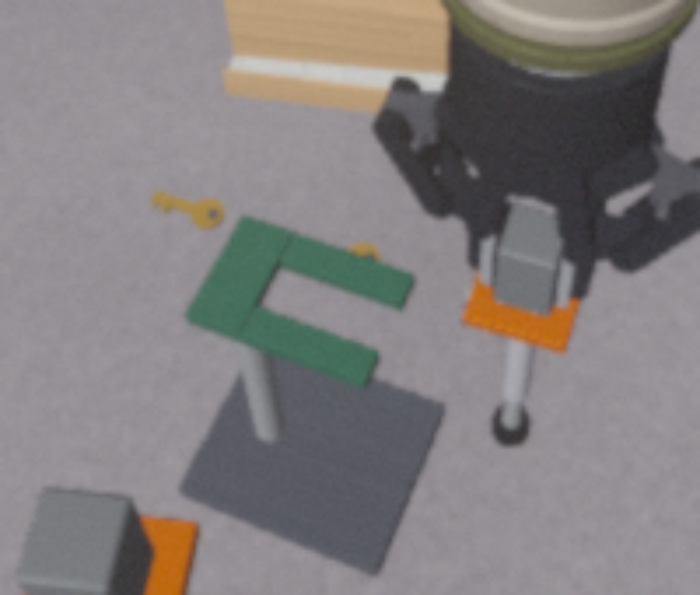

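```bash
python3 -m crank '{"fingers":[10,10,10,10,10,10,10,10,10],"offset":[[1,-0.6,25],[1,-0.6,48],[1,-0.6,53],[1,10,53],[1,35,53],[1,60,53],[1,85,53],[1,99.5,53],[1,99.5,53]],"spin":[0,0,0,0,0,0,0,0,0]}'
python3 - <<'E'
from h import *
st();
for n in("side","top"):
    p,d=env.get_image(n); cv2.imwrite(f"pics/{n}9.png",p[:,:,::-1]);np.save(f"pics/{n}9.npy",d)
cv2.imwrite("pics/z10.png",cv2.resize(cv2.imread("pics/side9.png")[200:360,200:400],None,fx=3.7,fy=3.7))
go(534.5,215,235.5,-2.3);st()
E
```

```text
clock: 20.45
tool_pos: [0.5356, 0.2142, 0.2472]
orientation: [[0.042, 0.999, 0.006], [0.999, -0.042, -0.002], [-0.001, 0.006, -1.0]]
ft_force: [-0.3, 0.8, -2.3]
opening: 0.295
t 20.45 pos [535.6 214.2 247.2] F [-0.27  0.77 -2.25] op 0.295 yaw -2.42 z [ 0.0056 -0.0015 -1.    ] j [-41.  16.  20.  88.  -5.  76. -23.]
off [0.2, 0.1, 11.7] spin -0.001 yaw -2.35
t 20.55 pos [534.3 214.8 247.2] F [-0.64  0.09 -2.91] op 0.301 yaw -2.35 z [ 0.0048 -0.001  -1.    ] j [-41.  16.  20.  88.  -5.  76. -23.]
```

View pics/z10.png

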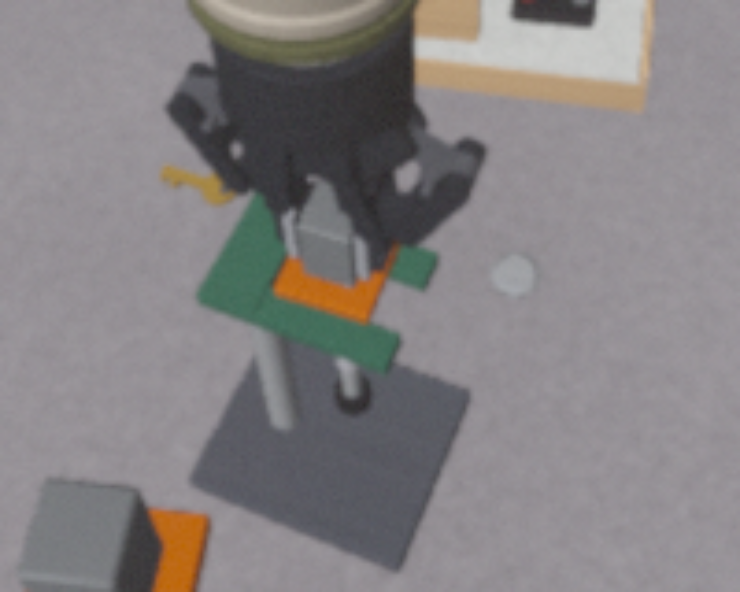

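The picker is centred over the fork, its tube through the gap and foot over the base plate (side pixel 295,306). I lower it until the collar sits.

```bash
python3 -m crank '{"fingers":[10,10,10,10,10,10,10],"offset":[[0,0,3],[0,0,6],[0,0,8],[0,0,9.5],[0,0,10.7],[0,0,11.7],[0,0,11.7]],"spin":[0,0,0,0,0,0,0]}'
```

```text
clock: 21.42
tool_pos: [0.5344, 0.2148, 0.2355]
orientation: [[0.041, 0.999, 0.005], [0.999, -0.041, -0.001], [-0.001, 0.005, -1.0]]
ft_force: [0.1, 0.1, -1.6]
opening: 0.298
```

```bash
python3 -m crank '{"fingers":[10,10],"offset":[[0,0,0.7],[0,0,1]],"spin":[0,0]}'
```

```text
clock: 21.68
tool_pos: [0.5345, 0.2148, 0.2353]
orientation: [[0.041, 0.999, 0.005], [0.999, -0.041, -0.0], [-0.0, 0.005, -1.0]]
ft_force: [-2.7, -1.2, 6.5]
opening: 0.294
```

```bash
python3 -m crank '{"fingers":[40,60,85,85,85,85,85,85,85,85],"offset":[[0,0,0],[0,0,0],[0,0,0],[0,0,0],[0,0,-5],[0,0,-20],[0,0,-50],[0,0,-90],[0,0,-120],[0,0,-120]],"spin":[0,0,0,0,0,0,0,0,0,0]}'
python3 - <<'E'
from h import *
st();go(420,330,350)
for n in("side","top"):
    p,d=env.get_image(n); cv2.imwrite(f"pics/{n}10.png",p[:,:,::-1]);np.save(f"pics/{n}10.npy",d)
E
```

```text
clock: 22.92
tool_pos: [0.5349, 0.215, 0.3594]
orientation: [[0.041, 0.999, 0.011], [0.999, -0.041, 0.002], [0.003, 0.011, -1.0]]
ft_force: [-0.1, 0.1, -0.1]
opening: 0.995
t 22.925 pos [534.9 215.  359.4] F [-0.12  0.11 -0.1 ] op 0.995 yaw -2.37 z [ 0.0111  0.0024 -0.9999] j [-41.  14.  21.  77.  -5.  89. -24.]
off [110.1, -119.7, 8.4] spin None yaw -2.37
```

View pics/side10.png

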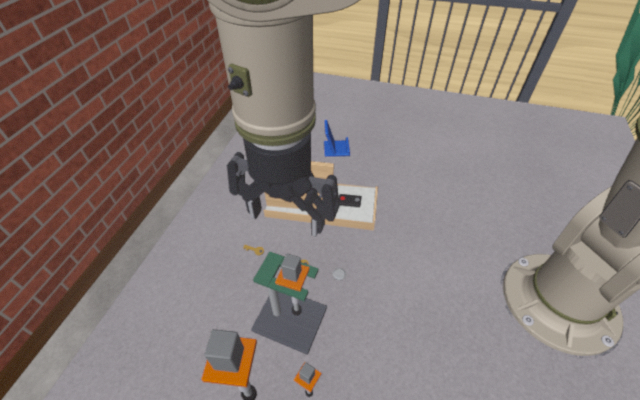

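View pics/top10.png

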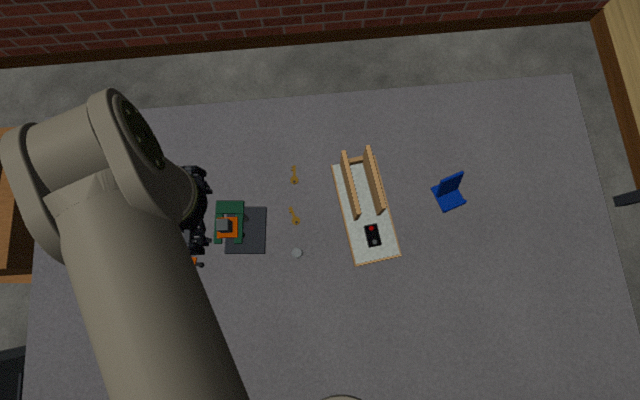

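The picker hangs in the fork (top 227,227; side 291,270), and the fob is on the ledge (top 373,236) clear of the walls. Keys, cap and stand look unmoved. One numeric check before I hand in.

Run:
```python
from h import *
v0,u0=np.mgrid[0:400,0:640]
for n in("top","side"):
  for k in(0,10):
    im=cv2.imread(f"pics/{n}{k}.png");d=np.load(f"pics/{n}{k}.npy");P=pts(n,d);Z=P[...,2]
    h,s,v=cv2.split(cv2.cvtColor(im,cv2.COLOR_BGR2HSV))
    R=(u0>205)&(u0<275)&(v0>190)&(v0<260) if n=="top" else (u0>250)&(u0<330)&(v0>245)&(v0<350)
    o=R&(h<15)&(s>180); print(n,k,"collar",np.median(Z[o]),rect(o,n,.203))
    if n=="top":
        for nm,m in(("keys",(h>15)&(h<30)&(s>120)&(u0>280)&(u0<310)),("cap",(v>105)&(s<30)&(abs(u0-297)<8)&(abs(v0-253)<8)),("stand",(h>105)&(h<130)&(s>150)&(u0>420)&(u0<480))): print(nm,m.sum(),u0[m].mean(),v0[m].mean())
a=np.radians(7.5)
im=cv2.imread("pics/top10.png");m=(u0>360)&(u0<386)&(v0>218)&(v0<252)&(im.max(2)<70)
cs,_=cv2.findContours(m.astype(np.uint8),0,1);c=max(cs,key=cv2.contourArea)[:,0]
w=cast("top",c,.038)[:,:2]*1000-[581.5,-118.4];x=w@[np.cos(a),np.sin(a)];y=w@[-np.sin(a),np.cos(a)];print("fob",x.min(),x.max(),y.min(),y.max(),rect(m,"top",.038));st()
```

```text
top 0 collar 0.2027118937986203 [534.5 214.   44.5  46.7  87.8]
keys 259 294.6100386100386 123.94208494208495
cap 1 297.0 253.0
stand 799 448.828535669587 192.27784730913643
top 10 collar 0.20248391166639734 [535.1 213.2  45.2  44.9  84.9]
keys 262 294.6832061068702 124.36259541984732
cap 53 296.2641509433962 252.16981132075472
stand 800 448.80375 192.285
side 0 collar 0.2020368945696337 [534.4 215.7  46.6  43.9  88.8]
side 10 collar 0.20195311962725143 [534.7 215.6  46.3  44.3  89.1]
fob -104.69471841682052 -46.68510959898932 -18.10689865771248 16.11163340567963 [ 506.6 -129.3   58.    34.2    7.6]
t 23.025 pos [533.9 214.8 355.8] F [-0.38 -0.62 -0.82] op 0.995 yaw -2.36 z [ 0.0063  0.     -1.    ] j [-41.  14.  20.  77.  -5.  89. -24.]
```

```bash
python3 -c "
from bench import env
print(env.close_job(), env.get_obs()['clock'])"
```

```text
the job is handed in; nothing more can be done
the job is handed in; nothing more can be done
```

I took the middle-sized picker from the green rack and found the fob by feel. Contact came with the foot about 177 mm below the TCP, so the telescope is roughly 136 mm long. I drew the fob out with a push of about 5–8 N (read at the end of each step), hung the picker back in the fork, let go and handed the job in. The clock read about 23 s at my last reading just before that.

- **Fob:** it lies at x −105 to −47 mm and y −18 to +16 mm in the bay's frame. That is wholly on the ledge, about 20 mm clear of the mouth.
- **Picker:** the collar is back at its starting height (202–203 mm) and within about 1 mm of where it hung. The top view gave its yaw as 85° against 88° before, while the side view gave no change, so I put that down to pixel noise.
- **Gripper:** it was open, about 12 cm above its grasp height on the handle, with no force read beyond the sensor noise.
- **Other things:** the keys and phone stand kept their pixel positions to within half a pixel. The cap check was weak: my colour mask caught only one pixel of it in the first picture, but by eye it lies at the same spot.

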